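Hold a tube rack down on the shaker with a quarter-turn T-foot clamp

TASK

Get the loose tube rack ready for shaking: push it back along the shaker's platform until it sits squarely against the rear fence. Then drop the T-foot of the hold-down clamp into the platform's slot in front of the rack and turn it a quarter turn clockwise, so that it is locked with its toe lying over the lug at the rack's foot. Don't tip the rack or knock the other things about.

Things in the scene. Friction and masses are not known exactly. Their poses are not given: they have to be found in the camera images.
- shaker: Bench shaker, off, fixed. Aluminium platform 300 mm (x) by 360 mm (y), its top 100 mm above the bench. Origin: centre of its underside on the bench; x from its front (control panel) to its rear, y to its left. On its left (y 0.065 to 0.165) a smaller rack of the same make is already held down by a locked clamp of the same kind (at y 0.115): fixed, as high as the loose ones.
- slot (a point): Middle of the T-slot's mouth, at the level of the platform's top, 35 mm in front of the shaker's origin; axes as the shaker's. The slot runs along y right across the platform. Mouth 22 mm wide, lips 6 mm thick; the channel under them is 42 mm wide, its floor 24 mm below the platform's top.
- fence (a point): Middle of the lower edge of the rear fence's front face, on the platform's top, 125 mm behind the shaker's origin; axes as the shaker's. Aluminium fence across the rear of the platform, 25 mm high, its face square to x.
- rack: The loose tube rack, blue, 85 mm deep (x), 140 mm wide (y), 50 mm high, 59 mm with the white tube caps (one piece), 0.28 to 0.56 kg. Origin: centre of the underside of the 85 x 140 body; x points to its rear. Front and rear faces are flat. It stands on the right of the platform, 30 to 55 mm short of the fence, a little askew, and slides when pushed with up to 6 N.
- lug (a point): Middle of the upper face of the rack's lug, a flat tongue 50 mm wide (y) and 8 mm thick that stands out 30 mm from the foot of the rack's front face, in its middle. 57.5 mm in front of the rack's origin; axes as the rack's. At the start it covers part of the slot.
- holddown: The hold-down clamp, 83 mm long, 78 mm high, 0.14 to 0.28 kg, standing on its foot on the bench, left or right of the shaker. Origin: centre of the foot's underside; x along the toe, z up. T-foot 40 mm (x) by 18 mm (y), 10 mm high, lower edges tapered; neck 17 mm across; collar 40 mm across from z 19 to 27 mm, which rests on the platform's top when the foot is in the slot.
- collar (a point): Centre of the underside of the clamp's collar, 19 mm above its origin; axes as the clamp's. The foot enters the slot only lengthways. In it, its two square corners let it turn only clockwise (from above) and stop it after 90 to 98 degrees: it must go in with the toe towards the shaker's +y to end with the toe to the rear. It turns easily, slides along the slot, and has 2 mm of play across it.
- wing (a point): Middle of the clamp's black upright wing, the part to hold it by, on its axis, 60 mm above its origin; axes as the clamp's. The wing is 14 mm thick (y), 46 mm long (x), from z 42 to 78 mm of the clamp.
- toe (a point): Middle of the lower edge of the toe's free end, 60 mm from the clamp's axis along its x, 29.5 mm above its origin; axes as the clamp's. The toe is an arm 18 mm wide and 12 mm high (clamp z 29.5 to 41.5 mm), starting at the hub, 28 mm across. If pushed round from the side the clamp creeps along the slot by up to 15 mm to the left. The toe clears the lug by 2.5 mm.
- vial: Bystander, loose: a small glass jar with a white lid, 44 mm across, 75 mm high. Origin: centre of its underside.
- tape: Bystander, loose: a roll of green labelling tape lying flat, 80 mm across, 20 mm high. Origin: centre of its underside.
- petri: Bystander, loose: a stack of three Petri dishes, 92 mm across, 43 mm high. Origin: centre of its underside.
Mind the look-alikes: they are no part of the job. What is shaped like the holddown but blue or pink is not meant. There is more than one size of the rack; the one meant has the size given above.

How it is judged:
On the way, in this order (a step that is already met when the one before it is completed fails the run):
1. the rack sits squarely against the rear fence (x of rack in the frame of shaker above 0.078 m and z of rack in the frame of shaker below 0.103 m and angle between the x axis of rack and the x axis of shaker, either way round below 0.06 rad), for 0.2 s.
2. the clamp's T-foot is down in the slot, collar on the platform (z of holddown in the frame of shaker between 0.074 and 0.085 m and y of holddown in the frame of shaker between -0.165 and 0.165 m and x of holddown in the frame of shaker between -0.039 and -0.031 m and angle between holddown's own z axis and vertical below 0.12 rad), for 0.2 s.
At the end, for the whole second after the job is handed in: Rack on the platform within 4.5 mm of the fence, square to it within 0.06 rad; clamp upright, foot in the slot, collar down within 4 mm, turned across the slot within 0.26 rad; toe's end at least 4.5 mm onto the lug and within 24 mm of its middle line; both at rest (all of step 1 and all of step 2 and angle between the x axis of holddown and the x axis of shaker, either way round below 0.26 rad and x of toe in the frame of rack between -0.068 and -0.042 m and y of toe in the frame of rack between -0.024 and 0.024 m and linear speed of each of holddown, rack below 0.02 m/s); the robot touches nothing.
It fails at once if the rack is tipped (angle between rack's own z axis and vertical above 0.25 rad).
It fails at once if a bystander is knocked from its place by more than 30 mm (distance of any of vial, tape, petri from where it was at the start of the episode above 0.03 m).
It also fails if it takes over 72 s, if anything falls off the work surface, if the arm or the gripper's body presses on something with over 40 N, if the wrist force passes 120 N, or if a joint passes its speed limit or range.

ROBOT

A 6-joint arm with a two-finger parallel gripper is mounted at the origin on the work surface. World frame = base frame: x ahead of the robot, y to its left, z up, the work surface at z = 0. Lengths are in m, angles in rad, forces in N, time in s.
With the tool pointing down it reaches from about 0.25 to 0.775 m from the base axis. Payload 4 kg.
Tool frame: the origin (TCP) lies at the very end of the fingers, on their centre line; the grasp point (between the pads) lies 19 mm behind it; z points along the fingers, y is the line along which they close (so a half turn about z gives the same grasp; the last joint's range is limited). The gripper opens to 94 mm and grips with 3 to 60 N. Pads are 16 mm wide; open, the fingers measure 119 mm over their backs; the gripper's body (75 mm by 177 mm) begins 78 mm behind the grasp point.
Start: joints at [-1.428, 0.087, 1.371, -0, 1.684, -0.103], TCP at [0.134, -0.533, 0.206] pointing down, gripper open.
Joint ranges: [-3.1, 3.1], [-0.76, 2.03], [0.27, 2.55], [-1.08, 4.22], [0.17, 2.65], [-2.57, 2.57]. Speed limits (rad/s): [2.79, 2.79, 3.14, 3.14, 3.14, 3.14].

INTERFACE

Orientations are given as [roll, pitch, yaw] about the fixed x, y, z axes, in that order (R = Rz(yaw) Ry(pitch) Rx(roll)).
In Python, from bench import robot, vision gives the robot as it stands.
- The arm moves only by the shell command python3 -m crank 'ROWS'. ROWS is JSON, a list of rows, each a list of 3 entries, a list of its own where there are three numbers: the closure, from 0 (fully open) to 1 (shut), then the shift along the tool's x, y, z in m, then the turn, a rotation vector about the tool's x, y, z in degrees. A call has 1 to 8 rows; each row shifts and turns the commanded pose from where the row before left it, along the tool's axes as they then stand; what a row does not reach is not made up. A row lasts 1/10 s, in which the tool goes at most 50 mm and 8.59 degrees, less where a joint would pass 70% of its speed; a pose out of reach is approached as far as the arm can. A call with a gripper value outside its range is refused whole. The fingers move at their own pace and stop on an object; the grip force is fixed at half the most. Time passes only in rows, so rows that do not move let the fingers close. It gives the time, the measured TCP pose, the force, the opening and the grip force at its end, in the units of the state.
- robot.get_obs(): the state, without advancing time (a new reading comes with each control period).
- vision.snapshot(name): name is "side" or "top" or "wrist"; returns a dict with "color" (384x512x3 uint8, red, green, blue), "z_map" (384x512 float32, m along the optical axis (not along the pixel's ray), 0 where there is no reading), "fx", "fy", "cx", "cy" (pixels), "R" (3x3) and "t" (3): a world point X has camera coordinates R X + t. Camera axes: x right, y down, z forward; pixel columns grow to the right and rows downward; lengths in m; the calibration is good to about 2 mm. The wrist camera is an equidistant fisheye: a pixel r from the principal point sees the ray r / f radians off the axis. A picture is of the moment at which its call begins.
- robot.close_job(): hands the job in; it is judged then, once.
The state is a dict: "time": time; "joint_positions": joint angles; "qvel": joint speeds; "joint_torque": joint torques, N m; "tool_pos": TCP position; "ee_rot": TCP orientation; "wrist_force": force on the tool from outside, world axes, zero at the start; "wrist_torque": the same for the moment, N m; "width": finger opening in m; "finger_force": force on a finger pad.
Only numpy, scipy, OpenCV 4.12 (cv2) and the standard library are available. Lean on these libraries where they do the work, as an engineer would, in place of code of your own. Each camera call takes 0.05 s, during which the arm holds its last target. There are 200 camera calls.

## Working session

There is one attempt and no reset: what is moved stays moved. The work goes in short steps, Python scripts to look and compute and a shell command to move; the robot and the scene stay as the last step left them, time stands still between calls to the robot, and variables do not carry over. Pictures are saved under pics/ and viewed, at most 10 in all, crops included, and the job is handed in when it is done.

```bash
ls; mkdir -p pics
python3 - <<'E'
from bench import robot, vision
import cv2,pickle
o=robot.get_obs();print(o['time'],o['tool_pos'],o['ee_rot'],o['width'])
S={n:vision.snapshot(n) for n in("top","side")}
pickle.dump(S,open('s0.pkl','wb'))
for n in S:
    cv2.imwrite(f'pics/{n}0.png',S[n]['color'][:,:,::-1]);print(n,S[n]['fx'],S[n]['R'],S[n]['t'])
E
```

```text
pics
0.0 [ 0.13375575 -0.53293232  0.20433505] [-3.13946438e+00 -2.16089235e-04  2.45815234e-01] 0.09382066099173433
top 475.5926490993794 [[ 0.00246905 -0.99990537 -0.01353379]
 [-0.99810158 -0.00163127 -0.0615677 ]
 [ 0.0615398   0.01366011 -0.99801115]] [-0.01899845  0.57002685  1.28840279]
side 368.96591358175306 [[-0.8239073  -0.5662504  -0.02317846]
 [-0.30560437  0.47836056 -0.82327222]
 [ 0.47726589 -0.67121655 -0.56717335]] [0.47048379 0.26438432 0.94616382]
```

View pics/top0.png

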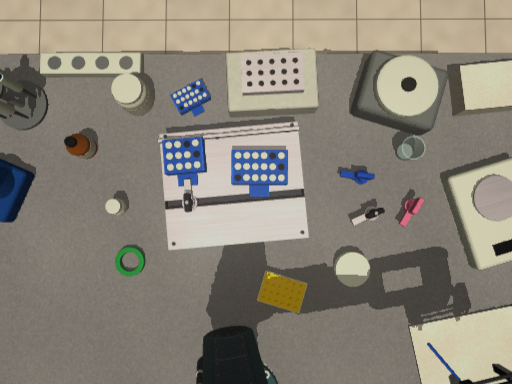

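View pics/side0.png

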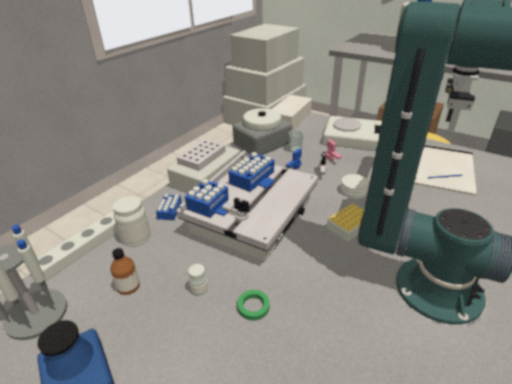

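```bash
cat > h.py <<'E'
import numpy as np, cv2
from scipy.spatial.transform import Rotation as Ro
def world(s,uv,z):
    """pixels -> world points on the plane at height z (pinhole)"""
    uv=np.atleast_2d(uv).astype(float)
    d=np.c_[(uv[:,0]-s['cx'])/s['fx'],(uv[:,1]-s['cy'])/s['fy'],np.ones(len(uv))]@s['R']
    c=-s['R'].T@s['t']
    return c+d*((z-c[2])/d[:,2])[:,None]
def pts(s):
    """whole depth map -> world points"""
    h,w=s['z_map'].shape; u,v=np.meshgrid(np.arange(w),np.arange(h)); z=s['z_map']
    P=np.stack([(u-s['cx'])/s['fx']*z,(v-s['cy'])/s['fy']*z,z],-1)
    return (P-s['t'])@s['R']
E
python3 - <<'E'
import pickle
from h import *
s=pickle.load(open('s0.pkl','rb'))['top']; c=s['color']
a=cv2.resize(c[160:240,320:430],None,fx=5,fy=5,interpolation=cv2.INTER_CUBIC)
b=cv2.resize(c[115:255,155:315],None,fx=4,fy=4,interpolation=cv2.INTER_CUBIC)
cv2.imwrite('pics/crop1.png',a[:,:,::-1]);cv2.imwrite('pics/crop2.png',b[:,:,::-1])
P=pts(s)
for n,u,v in[('rack',259,168),('fixrack',184,157),('bench rack',190,97),('plat',230,225),('clamp',375,213),('toe',360,218),('blue',356,176),('petri',352,260),('bench',330,230),('lug',260,190)]:print(n,P[v,u].round(3))
hsv=cv2.cvtColor(c,cv2.COLOR_RGB2HSV)
m=cv2.inRange(hsv,(100,120,50),(125,255,255))
for k in cv2.findContours(m,cv2.RETR_EXTERNAL,cv2.CHAIN_APPROX_NONE)[0]:
    if cv2.contourArea(k)>60: print(cv2.boundingRect(k),cv2.minAreaRect(k))
# platform top pixels by height
H=P[:,:,2];m=((H>.09)&(H<.106)).astype('uint8')
for k in cv2.findContours(m,cv2.RETR_EXTERNAL,cv2.CHAIN_APPROX_NONE)[0]:
    if cv2.contourArea(k)>2000: r=cv2.minAreaRect(k);print(r,world(s,cv2.boxPoints(r),.1).round(3))
E
```

```text
rack [ 0.607 -0.048  0.152]
fixrack [0.633 0.138 0.155]
bench rack [0.813 0.14  0.038]
plat [0.465 0.026 0.102]
clamp [ 0.497 -0.349  0.081]
toe [ 0.484 -0.318  0.044]
blue [ 0.594 -0.304  0.066]
petri [ 0.372 -0.297  0.041]
bench [ 0.45  -0.246 -0.003]
lug [ 0.554 -0.051  0.112]
(428, 344, 33, 37) ((443.887451171875, 362.0931701660156), (48.13636016845703, 2.6830978393554688), 50.38931655883789)
(340, 170, 34, 14) ((356.5, 176.5), (13.0, 33.0), 90.0)
(0, 162, 27, 60) ((13.0, 191.5), (59.0, 26.0), 90.0)
(231, 150, 57, 47) ((259.0, 173.0), (46.0, 56.0), 90.0)
(162, 137, 44, 49) ((183.85769653320312, 161.47137451171875), (46.850318908691406, 40.630191802978516), 85.42607879638672)
(170, 79, 40, 37) ((191.90126037597656, 99.73567199707031), (30.4071102142334, 34.55716323852539), 61.3895378112793)
((233.21725463867188, 190.38934326171875), (107.28485107421875, 140.69253540039062), 84.80557250976562) [[ 0.676  0.213  0.1  ]
 [ 0.709 -0.15   0.1  ]
 [ 0.434 -0.174  0.1  ]
 [ 0.4    0.184  0.1  ]]
```

View pics/crop1.png

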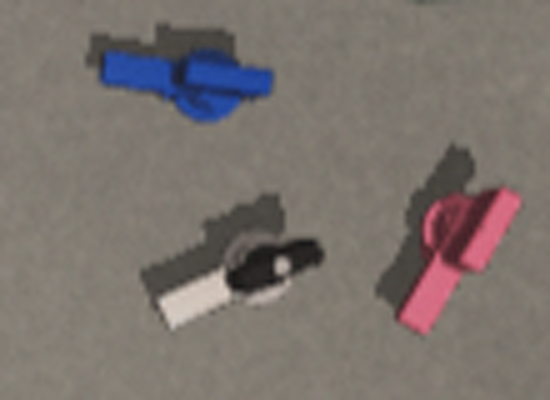

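View pics/crop2.png

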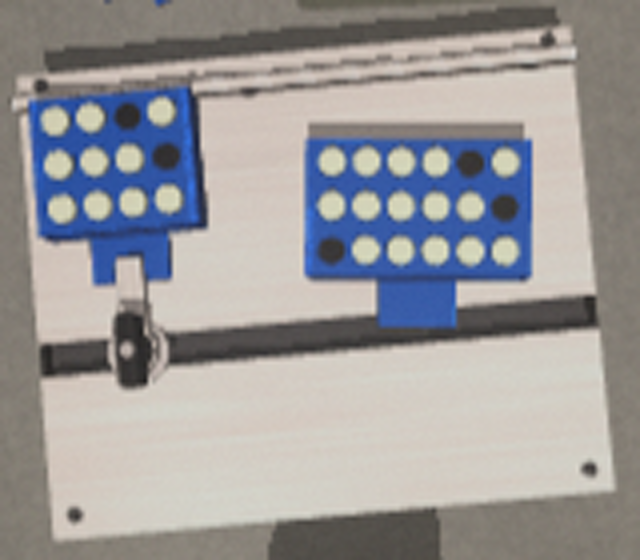

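The loose rack is at px (259,168): 6x3 caps, on the platform, lug over the slot. The others are (184,157), held by the locked clamp, and (191,97), a small one on the bench. The meant clamp is the black and white one at (368,215). Blue (356,176) and pink (411,210) are look-alikes.

Run:
```python
import pickle
from h import *
s=pickle.load(open('s0.pkl','rb'))['top']; c=s['color'];hsv=cv2.cvtColor(c,cv2.COLOR_RGB2HSV)
P=pts(s)
# slot: dark pixels in the band, clear of clamp and lug
g=cv2.cvtColor(c,cv2.COLOR_RGB2GRAY); 
v,u=np.nonzero(g[185:215]<110); v+=185
k=((u>200)&(u<245))|((u>275)&(u<300)); W=world(s,np.c_[u[k],v[k]],.1)
a,b=np.polyfit(W[:,1],W[:,0],1); print('slot x=',a,'*y+',b,np.std(W[:,0]-a*W[:,1]-b),k.sum()); yaw=-np.arctan(a)
# platform outline bright
m=cv2.inRange(hsv,(0,0,170),(180,60,255)); m[:118]=0;m[255:]=0;m[:,:155]=0;m[:,312:]=0
k=max(cv2.findContours(m,cv2.RETR_EXTERNAL,cv2.CHAIN_APPROX_NONE)[0],key=cv2.contourArea).reshape(-1,2)
W=world(s,k,.1)[:,:2]; X=np.array([np.cos(yaw),np.sin(yaw)]);Y=np.array([-X[1],X[0]])
low=W[W@X< np.percentile(W@X,60)]
print('yaw',yaw,'front',np.percentile(W@X,2),'sides',np.percentile(low@Y,[4,96]))
p=cv2.minAreaRect(k); print(world(s,cv2.boxPoints(p),.1).round(4).tolist())
ymid=np.percentile(low@Y,[4,96]).mean(); xs=b*np.cos(yaw)
slot=xs*X+ymid*Y; print('slot pt',slot,'origin',slot+.035*X,'fence',slot+.16*X)
# rack
m=cv2.inRange(hsv,(100,120,50),(125,255,255)); m2=np.zeros_like(m); m2[145:186,225:292]=m[145:186,225:292]
m2=cv2.morphologyEx(m2,cv2.MORPH_CLOSE,np.ones((15,15)))
v,u=np.nonzero(m2); r=cv2.minAreaRect(np.c_[u,v].astype('float32')); print(r)
B=world(s,cv2.boxPoints(r),.15);print(B.round(4).tolist(),B.mean(0))
# lug front
m3=m.copy();m3[:187]=0;m3[:,:235]=0;m3[:,285:]=0;m3[205:]=0
v,u=np.nonzero(m3);print('lug',u.min(),u.max(),v.max(),world(s,[[(u.min()+u.max())/2,v.max()+.5]],.108))
# clamp: wing dark top at .078, toe light
roi=(slice(200,235),slice(345,390))
print(g[roi][::3,::3])
```

```text
slot x= -0.09236332607276822 *y+ 0.5340613567012378 0.005618607044316438 515
yaw 0.09210201231337545 front 0.4165615572371066 sides [-0.2128608   0.14618174]
[[0.5241, 0.1969, 0.1], [0.5569, -0.1638, 0.1], [0.4341, -0.1741, 0.1], [0.4012, 0.1843, 0.1]]
slot pt [0.53261013 0.01571221] origin [0.56746178 0.01893122] fence [0.69193198 0.0304277 ]
((259.0, 167.49998474121094), (55.99999237060547, 34.99999237060547), 0.0)
[[0.5645, 0.0214, 0.15], [0.6514, 0.0218, 0.15], [0.6515, -0.1169, 0.15], [0.5647, -0.1167, 0.15]] [ 0.6080495  -0.04763399  0.15      ]
lug 249 268 196 [[ 0.53790266 -0.04691964  0.108     ]]
[[125 126 125 123 122 125 124 123 106  75  74 116 124 122 121]
 [127 125 121 122 122 121 102  73  73  71  72 122 123 124 122]
 [125 122 126 124 123 124  76  73  84  91  75 125 125 125 124]
 [125 123 121 123 103  71  73 104  87  42  49  29  36  98 120]
 [125 123 105  75  73  72  69  92  33  33 143  56  37  92 123]
 [129  81  74  73  71 132 194  29  42  41  53 103 127 123 124]
 [123 123  73 146 197 197 197 112  63 136 176 127 123 121 121]
 [128 131  79 199 200 198 140 124 126 123 122 123 120 127 128]
 [127 132 125 197 138 128 125 127 127 125 127 127 125 123 126]
 [126 127 124 122 126 125 128 124 126 124 126 126 129 125 123]
 [123 126 128 124 127 127 119 126 130 124 123 123 123 125 122]
 [131 127 127 127 125 127 129 126 123 127 124 119 125 124 124]]
```

```bash
python3 -m crank '[[0,[0.036,-0.026,0],[0,0,0]],[0,[0.036,-0.026,0],[0,0,0]],[0,[0.036,-0.026,0],[0,0,0]],[0,[0.036,-0.026,0],[0,0,0]],[0,[0.036,-0.026,0],[0,0,0]],[0,[0.036,-0.026,0],[0,0,0]],[0,[0.036,-0.026,0],[0,0,0]],[0,[0.036,-0.026,0],[0,0,0]]]'; python3 -m crank '[[0,[0.036,-0.026,0],[0,0,0]],[0,[0.036,-0.026,0],[0,0,0]],[0,[0.036,-0.026,0],[0,0,0]],[0,[0.036,-0.026,0],[0,0,0]],[0,[0.036,-0.026,0],[0,0,0]],[0,[0,0,0],[0,0,4.4]],[0,[0,0,0],[0,0,4.4]],[0,[0,0,0],[0,0,0]]]'
```

```text
time: 0.9
tool_pos: [0.3632, -0.2599, 0.2051]
ee_rot: [-3.141, 0.0, 0.246]
wrist_force: [-0.1, -0.6, 0.1]
width: 0.0938
finger_force: 0.0
time: 1.7
tool_pos: [0.5054, -0.0912, 0.2047]
ee_rot: [-3.141, 0.001, 0.093]
wrist_force: [-0.0, 0.7, 0.9]
width: 0.0939
finger_force: 0.0
```

```bash
python3 -m crank '[[0,[0.027,-0.034,0],[0,0,0]],[0,[0,0,0.03],[0,0,0]],[0,[0,0,0.03],[0,0,0]],[0,[0,0,0.02],[0,0,0]],[0,[0,0,0],[0,0,0]]]'
python3 - <<'E'
from bench import robot, vision
import cv2
w=vision.snapshot('wrist'); t=vision.snapshot('top')
import pickle; pickle.dump((w,t,robot.get_obs()),open('s1.pkl','wb'))
import numpy as np
cv2.imwrite('pics/w1.png',w['color'][:,:,::-1]); print(w['fx'],w['cx'],w['cy'],-w['R'].T@w['t'],w['R'])
E
```

```text
time: 2.2
tool_pos: [0.5265, -0.0551, 0.1214]
ee_rot: [-3.139, 0.008, 0.093]
wrist_force: [-0.3, 0.3, -0.8]
width: 0.0942
finger_force: 0.0
297.3186396354542 258.0674114987692 191.2007483061543 [ 0.59920734 -0.04940322  0.30092057] [[ 0.09335569 -0.99563062 -0.0020952 ]
 [-0.96179948 -0.09072703  0.25828348]
 [-0.25734503 -0.02209707 -0.9660669 ]]
```

View pics/w1.png

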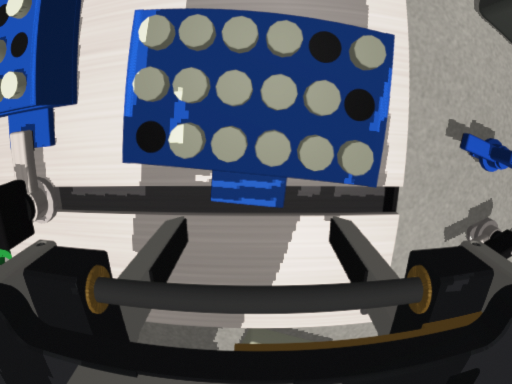

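The wrist view shows the fingertips at px (178,230) and (340,230), clear in front of the rack. They straddle the lug at (250,190), and the rack is centred on them, so I can push.

```bash
python3 -m crank '[[0,[0.012,0,0],[0,0,0]],[0,[0.01,0,0],[0,0,0]],[0,[0.008,0,0],[0,0,0]],[0,[0.008,0,0],[0,0,0]],[0,[0.008,0,0],[0,0,0]],[0,[0.008,0,0],[0,0,0]],[0,[0.006,0,0],[0,0,0]],[0,[0,0,0],[0,0,0]]]'; python3 -m crank '[[0,[0.005,0,0],[0,0,0]],[0,[0.004,0,0],[0,0,0]],[0,[0.003,0,0],[0,0,0]],[0,[0,0,0],[0,0,0]]]'
```

```text
time: 3.1
tool_pos: [0.5899, -0.0496, 0.1257]
ee_rot: [-3.141, -0.001, 0.093]
wrist_force: [-1.1, -0.8, 1.5]
width: 0.0942
finger_force: 0.6
time: 3.5
tool_pos: [0.6012, -0.0486, 0.1255]
ee_rot: [-3.141, -0.0, 0.092]
wrist_force: [-3.4, 0.4, 2.0]
width: 0.094
finger_force: 1.7
```

```bash
python3 -m crank '[[0,[0.002,0,0],[0,0,0]],[0,[0.001,0,0],[0,0,0]],[0,[0,0,0],[0,0,0]]]';python3 -m crank '[[0,[0.002,0,0],[0,0,0]],[0,[0.001,0,0],[0,0,0]],[0,[0,0,0],[0,0,0]]]'
python3 - <<'E'
from bench import robot, vision
from h import *
t=vision.snapshot('top');w=vision.snapshot('wrist');cv2.imwrite('pics/w2.png',w['color'][:,:,::-1])
P=pts(w) # fisheye, not used
c=t['color'];hsv=cv2.cvtColor(c,cv2.COLOR_RGB2HSV)
cv2.imwrite('pics/t2.png',cv2.resize(c[110:250,150:320],None,fx=4,fy=4,interpolation=cv2.INTER_CUBIC)[:,:,::-1])
E
```

```text
time: 3.8
tool_pos: [0.6038, -0.0484, 0.1255]
ee_rot: [-3.141, 0.0, 0.092]
wrist_force: [-5.0, -0.0, 3.5]
width: 0.0936
finger_force: 2.4
time: 4.1
tool_pos: [0.6052, -0.0484, 0.1255]
ee_rot: [-3.141, 0.004, 0.092]
wrist_force: [-9.5, 0.7, 5.9]
width: 0.0936
finger_force: 4.5
```

```bash
python3 -m crank '[[0,[0.002,0,0],[0,0,0]],[0,[0,0,0],[0,0,0]],[0,[0,0,0],[0,0,0]]]';  python3 -m crank '[[0,[-0.012,0,0],[0,0,0]],[0,[-0.03,0,0],[0,0,0]],[0,[-0.03,0,0],[0,0,0]],[0,[0,0,-0.04],[0,0,0]],[0,[0,0,-0.04],[0,0,0]],[0,[0,0,0],[0,0,0]]]'
python3 - <<'E'
from bench import robot, vision
from h import *
import pickle
t=vision.snapshot('top');w=vision.snapshot('wrist');pickle.dump((t,w),open('s2.pkl','wb'))
a=cv2.resize(t['color'][115:255,155:315],None,fx=3,fy=3,interpolation=cv2.INTER_CUBIC)
b=np.zeros((420,320,3),'uint8')
cv2.imwrite('pics/w2.png',np.hstack([a,cv2.resize(w['color'],None,fx=.6,fy=.6).repeat(1,0)[:0].reshape(0,307,3) if 0 else cv2.copyMakeBorder(cv2.resize(w['color'][:260],(320,162)),0,258,0,0,cv2.BORDER_CONSTANT)])[:,:,::-1])
hsv=cv2.cvtColor(t['color'],cv2.COLOR_RGB2HSV)
m=cv2.inRange(hsv,(100,120,50),(125,255,255)); m[:120]=0;m[240:]=0;m[:,:225]=0;m[:,305:]=0
k=max(cv2.findContours(cv2.morphologyEx(m,cv2.MORPH_CLOSE,np.ones((11,11))),cv2.RETR_EXTERNAL,cv2.CHAIN_APPROX_NONE)[0],key=cv2.contourArea)
print(cv2.minAreaRect(k),cv2.boundingRect(k))
E
```

```text
time: 4.5
tool_pos: [0.6052, -0.0484, 0.1255]
ee_rot: [-3.141, 0.009, 0.092]
wrist_force: [-14.2, -1.3, 7.6]
width: 0.0938
finger_force: 7.1
time: 5.1
tool_pos: [0.5411, -0.0552, 0.2119]
ee_rot: [3.138, -0.015, 0.092]
wrist_force: [0.3, 0.1, 0.5]
width: 0.0941
finger_force: 0.0
((256.1689758300781, 148.985595703125), (34.47113037109375, 56.095088958740234), 85.13549041748047) (227, 130, 59, 38)
```

View pics/w2.png

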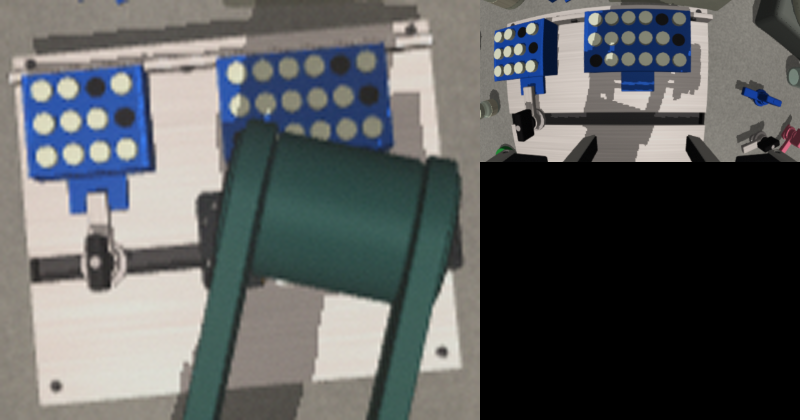

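```bash
python3 -m crank '[[0,[-0.011,0.041,0],[0,0,0]],[0,[-0.011,0.041,0],[0,0,0]],[0,[-0.011,0.041,0],[0,0,0]],[0,[-0.011,0.041,0],[0,0,0]],[0,[-0.011,0.041,0],[0,0,0]],[0,[-0.01,0.041,0],[0,0,0]],[0,[-0.01,0.04,0],[0,0,0]],[0,[0,0,0],[0,0,-8]]]'; python3 -m crank '[[0,[0,0,0],[0,0,-8.4]],[0,[0,0,0],[0,0,-8.4]],[0,[0,0,0],[0,0,-8.4]],[0,[0,0,0],[0,0,-8.4]],[0,[0,0,0],[0,0,-8.4]],[0,[0,0,0],[0,0,-8.4]],[0,[0,0,0],[0,0,-8.4]],[0,[0,0,0],[0,0,-8.4]]]'; python3 -m crank '[[0,[0,0,0],[0,0,-8.4]],[0,[0,0,0],[0,0,-8.4]],[0,[0,0,0],[0,0,-8.4]],[0,[0,0,0],[0,0,-8]],[0,[0,0,0],[0,0,0]],[0,[0,0,0],[0,0,0]]]'
cat >> h.py <<'E'
def fworld(s,uv,z):
    """wrist fisheye pixels -> world points at height z"""
    uv=np.atleast_2d(uv).astype(float); a=np.c_[(uv[:,0]-s['cx'])/s['fx'],(uv[:,1]-s['cy'])/s['fy']]
    r=np.linalg.norm(a,axis=1)[:,None]+1e-9
    d=np.c_[a/r*np.sin(r),np.cos(r)]@s['R']; c=-s['R'].T@s['t']
    return c+d*((z-c[2])/d[:,2])[:,None]
def fpix(s,X):
    """world points -> wrist fisheye pixels"""
    p=np.atleast_2d(X)@s['R'].T+s['t']; q=np.linalg.norm(p[:,:2],axis=1); r=np.arctan2(q,p[:,2])/q
    return np.c_[s['cx']+s['fx']*p[:,0]*r,s['cy']+s['fy']*p[:,1]*r]
E
python3 - <<'E'
from bench import robot, vision
from h import *
import pickle
w=vision.snapshot('wrist');t=vision.snapshot('top');pickle.dump((w,t,robot.get_obs()),open('s3.pkl','wb'))
cv2.imwrite('pics/w3.png',w['color'][:,:,::-1])
o=robot.get_obs();print(o['tool_pos'],o['ee_rot'],fpix(w,[[*o['tool_pos'][:2],0.078],[*o['tool_pos'][:2],0.0]]))
E
```

```text
time: 6.0
tool_pos: [0.4874, -0.3511, 0.202]
ee_rot: [-3.141, 0.003, 0.229]
wrist_force: [0.4, 0.1, -0.6]
width: 0.094
finger_force: 0.0
time: 6.8
tool_pos: [0.4891, -0.3462, 0.203]
ee_rot: [-3.14, -0.001, 1.411]
wrist_force: [-0.7, 1.0, -0.3]
width: 0.0942
finger_force: 0.0
time: 7.4
tool_pos: [0.489, -0.3462, 0.2039]
ee_rot: [-3.141, -0.002, 1.981]
wrist_force: [0.4, -0.5, 0.3]
width: 0.0938
finger_force: 0.0
[ 0.48895019 -0.34631337  0.2046016 ] [-3.14131188e+00 -7.76937818e-04  1.98227636e+00] [[259.27459395 185.05841552]
 [259.10621705 171.48191064]]
```

View pics/w3.png

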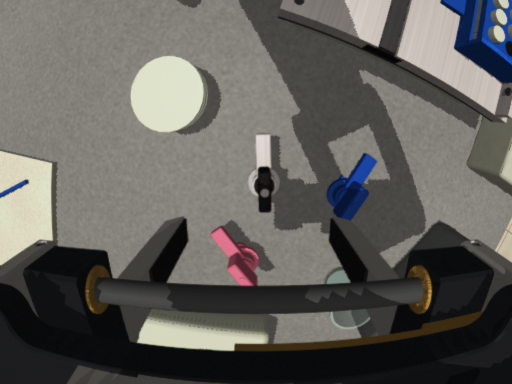

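Run:
```python
from h import *
import pickle
w,t,o=pickle.load(open('s3.pkl','rb'))
c=w['color'];g=cv2.cvtColor(c,cv2.COLOR_RGB2GRAY)
x0,x1,y0,y1=245,283,130,216
v,u=np.nonzero(g[y0:y1,x0:x1]>175);T=fworld(w,np.c_[u+x0,v+y0],.0415)[:,:2]
v,u=np.nonzero(g[y0:y1,x0:x1]<45);
print('dark px',u.min()+x0,u.max()+x0,v.min()+y0,v.max()+y0)
B=fworld(w,np.c_[u+x0,v+y0],.078)[:,:2]
for n,A in(('toe',T),('wing',B)):
    r=cv2.minAreaRect(A.astype('float32')*1000);C=np.cov(A.T);e=np.linalg.eigh(C)[1][:,1];e*=np.sign(e[1])
    print(n,A.mean(0),r,np.degrees(np.arctan2(e[1],e[0])))
P=fworld(w,[[264.5,192]],.078);print('spot',P)
# top wing too
t0=pickle.load(open('s0.pkl','rb'))['top'];print(world(t0,[[375,213.6],[376.4,213]],.078))
```

```text
dark px 255 273 167 211
toe [ 0.47986014 -0.32049343] ((483.5986328125, -331.24871826171875), (20.932756423950195, 71.5972900390625), 13.9998140335083) 100.29486663545298
wing [ 0.49524492 -0.34760225] ((495.4424133300781, -348.65155029296875), (19.095338821411133, 48.22969436645508), 23.5056209564209) 114.62810577175516
spot [[ 0.49708282 -0.35104175  0.078     ]]
[[ 0.49520586 -0.3500076   0.078     ]
 [ 0.49677178 -0.35365583  0.078     ]]
```

```bash
python3 -m crank '[[0.4,[-0.005,0.005,0],[0,0,0]],[0.4,[0,0,0.04],[0,0,0]],[0.4,[0,0,0.04],[0,0,0]],[0.4,[0,0,0.035],[0,0,0]],[0.4,[0,0,0.025],[0,0,0]],[0.4,[0,0,0.018],[0,0,0]],[0.4,[0,0,0],[0,0,0]]]'; python3 -m crank '[[1,[0,0,0],[0,0,0]],[1,[0,0,0],[0,0,0]],[1,[0,0,0],[0,0,0]],[1,[0,0,0],[0,0,0]],[1,[0,0,0],[0,0,0]]]'
```

```text
time: 8.2
tool_pos: [0.4939, -0.3474, 0.0436]
ee_rot: [-3.139, -0.006, 1.983]
wrist_force: [-1.0, 0.4, -0.3]
width: 0.0561
finger_force: 0.0
time: 8.7
tool_pos: [0.4958, -0.3492, 0.0483]
ee_rot: [3.141, 0.001, 1.984]
wrist_force: [0.3, -0.7, 0.6]
width: 0.0201
finger_force: 0.0
```

```bash
python3 -m crank '[[1,[0,0,0],[0,0,0]],[1,[0,0,0],[0,0,0]],[1,[0,0,0],[0,0,0]]]'; python3 -m crank '[[1,[0,0,-0.02],[0,0,0]],[1,[0,0,-0.035],[0,0,0]],[1,[0,0,-0.045],[0,0,0]],[1,[0,0,-0.045],[0,0,0]],[1,[0,0,-0.04],[0,0,0]],[1,[0,0,0],[0,0,0]],[1,[0,0,0],[0,0,0]]]'
python3 - <<'E'
from bench import robot, vision
from h import *
import pickle
w=vision.snapshot('wrist');t=vision.snapshot('top');s=vision.snapshot('side');o=robot.get_obs();pickle.dump((w,t,s,o),open('s4.pkl','wb'))
print(o['tool_pos'],o['ee_rot'])
a=w['color'][100:290,150:380];cv2.imwrite('pics/w4.png',cv2.resize(a,None,fx=3,fy=3)[:,:,::-1])
E
```

```text
time: 9.0
tool_pos: [0.4957, -0.3491, 0.048]
ee_rot: [3.141, 0.001, 1.984]
wrist_force: [-0.3, 0.9, 2.6]
width: 0.014
finger_force: 30.0
time: 9.7
tool_pos: [0.4955, -0.349, 0.2323]
ee_rot: [3.141, 0.001, 1.984]
wrist_force: [0.0, -0.9, -3.4]
width: 0.0137
finger_force: 30.0
[ 0.49439941 -0.3480507   0.22862134] [-3.13868259 -0.00588396  1.98410632]
```

View pics/w4.png

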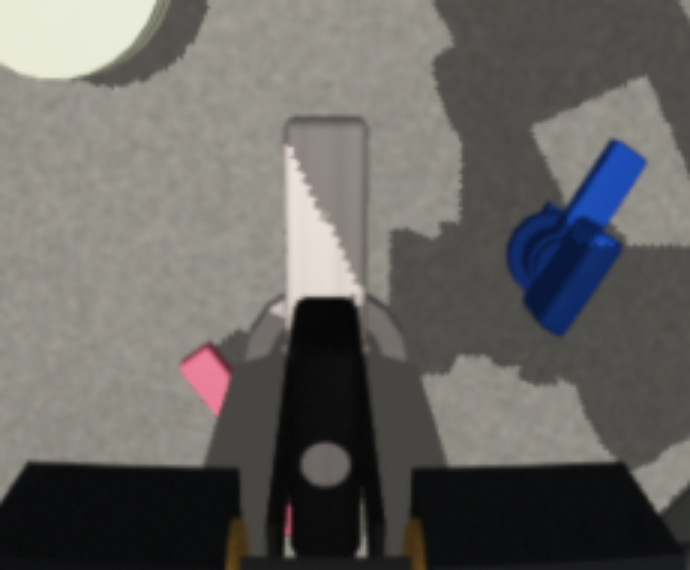

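Run:
```python
from h import *
import pickle
w,t,s,o=pickle.load(open('s4.pkl','rb'))
p=np.array(o['tool_pos']);yaw=o['ee_rot'][2]
f=lambda d:(d[0]*np.cos(yaw)+d[1]*np.sin(yaw),d[0]*np.sin(yaw)-d[1]*np.cos(yaw))
e=fworld(w,[[150+327/3,100+120/3]],p[2]-.0065)[0];print('toe end in tool',f(e-p))
X=np.array([np.cos(.092),np.sin(.092)]);Y=np.array([-X[1],X[0]]);O=np.array([.5675,.0189])
sh=lambda W:np.c_[(W[:,:2]-O)@X,(W[:,:2]-O)@Y]
for nm,w,(u0,u1,v0,v1) in(('s1',pickle.load(open('s1.pkl','rb'))[0],(60,390,180,218)),('s2',pickle.load(open('s2.pkl','rb'))[1],(85,365,160,215))):
    c=w['color'];g=cv2.cvtColor(c,cv2.COLOR_RGB2GRAY);hsv=cv2.cvtColor(c,cv2.COLOR_RGB2HSV)
    # slot edges by column: dark run
    A=[]
    for u in range(u0+10,u1,5):
        col=g[v0:v1,u].astype(int);k=np.nonzero((col<70)&(hsv[v0:v1,u,1]<90))[0]
        if len(k)>8 and np.ptp(k)<len(k)+2: A.append((u,k[0]+v0-.5,k[-1]+v0+.5))
    A=np.array(A)
    if len(A):
        a=sh(fworld(w,A[:,[0,1]],.1));b=sh(fworld(w,A[:,[0,2]],.1))
        print(nm,len(A),'rear edge x',np.median(a[:,0]),'front',np.median(b[:,0]),'mid slope',np.polyfit((a+b)[:,1]/2,(a+b)[:,0]/2,1))
    m=cv2.inRange(hsv,(100,120,30),(125,255,255))
    n,l,st,ce=cv2.connectedComponentsWithStats(m);i=1+st[1:,4].argmax();m=(l==i)
    v,u=np.nonzero(m);W=sh(fworld(w,np.c_[u,v],.108))
    k=(W[:,0]>np.percentile(W[:,0],.3)-.0)&(W[:,0]<W[:,0].min()+.016)
    print('lug y',W[k][:,1].min(),W[k][:,1].max(),'front x',W[:,0].min())
w,t=pickle.load(open('s2.pkl','rb'))[::-1]
```

```text
toe end in tool (np.float64(0.05540054253667048), np.float64(4.8007645946247096e-05))
s1 54 rear edge x -0.030039335645121297 front -0.04466031897474512 mid slope [ 0.00298687 -0.03680047]
lug y -0.15305420026494088 -0.03775660695941468 front x -0.037423218952879096
s2 51 rear edge x -0.02526206619346695 front -0.04565076832657321 mid slope [-0.00063559 -0.0354131 ]
lug y -0.0908907129277362 -0.04159769676868871 front x 0.009951655789954396
```

```bash
python3 -m crank '[[1,[0.02,0.012,0],[0,0,0]],[1,[0.034,0.021,0],[0,0,0]],[1,[0.036,0.0225,0],[0,0,0]],[1,[0.036,0.0225,0],[0,0,0]],[1,[0.036,0.0225,0],[0,0,0]],[1,[0.036,0.0225,0],[0,0,0]],[1,[0.035,0.021,0],[0,0,0]],[1,[0.026,0.016,0],[0,0,0]]]'; python3 -m crank '[[1,[0,0,0],[0,0,6.1]],[1,[0,0,0],[0,0,6.1]],[1,[0,0,0],[0,0,6.1]],[1,[0,0,0],[0,0,0]],[1,[0,0,0],[0,0,0]],[1,[0,0,0],[0,0,0]]]'
python3 - <<'E'
from bench import robot, vision
from h import *
import pickle
w,t,s,o=pickle.load(open('s4.pkl','rb'))
p=np.array(o['tool_pos']);yaw=o['ee_rot'][2]
e=fworld(w,[[150+325/3,100+465/3]],p[2]+.03)[0]-p;print('spot x in tool',e[0]*np.cos(yaw)+e[1]*np.sin(yaw))
w=vision.snapshot('wrist');o=robot.get_obs();pickle.dump((w,o),open('s5.pkl','wb'))
print(o['tool_pos'],o['ee_rot'])
cv2.imwrite('pics/w5.png',w['color'][:,:,::-1])
X=np.array([np.cos(.092),np.sin(.092)]);Y=np.array([-X[1],X[0]]);O=np.array([.5675,.0189])
d=np.array(o['tool_pos'][:2])-O;print('TCP sh',d@X,d@Y)
E
```

```text
time: 10.65
tool_pos: [0.5369, -0.0448, 0.2297]
ee_rot: [-3.138, -0.003, 1.986]
wrist_force: [0.4, 0.7, -2.1]
width: 0.0142
finger_force: 30.0
time: 11.25
tool_pos: [0.5376, -0.0475, 0.2314]
ee_rot: [-3.14, -0.0, 1.666]
wrist_force: [-0.6, -0.2, -1.9]
width: 0.0138
finger_force: 30.0
spot x in tool -0.006821993193593604
[ 0.53770921 -0.04758792  0.23172655] [-3.14033447e+00 -2.44028612e-04  1.66566579e+00]
TCP sh -0.035773066735719734 -0.0634698567787764
```

View pics/w5.png

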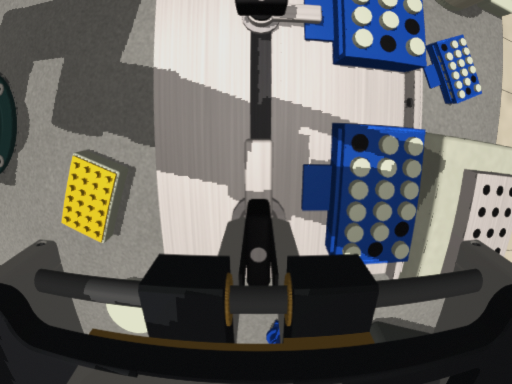

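The clamp is held over the slot with its toe (px 259,165) pointing to +y, along the slot (px 260,90). The rack is against the fence, with its lug at (315,186). One check of the lateral offset before going down.

Run:
```python
from h import *
import pickle
w,o=pickle.load(open('s5.pkl','rb'))
p=np.array(o['tool_pos']);yaw=o['ee_rot'][2]
tl=lambda W:np.c_[(W-p)[:,:2]@[np.cos(yaw),np.sin(yaw)],(W-p)[:,:2]@[np.sin(yaw),-np.cos(yaw)]]
g=cv2.cvtColor(w['color'],cv2.COLOR_RGB2GRAY).astype(int)
for v in range(40,135,12):
    k=np.nonzero(g[v,235:285]<75)[0]+235
    if len(k): print(v,k[0],k[-1],tl(fworld(w,[[k[0]-.5,v],[k[-1]+.5,v]],.1)).round(4).tolist())
for v in range(137,190,6):
    print(v,g[v,240:280:2])
e=fworld(w,[[258.5,139.5]],p[2]-.0065);print('toe end',tl(e),'spot',tl(fworld(w,[[258.5,255]],p[2]+.03)))
```

```text
40 251 270 [[0.1533, -0.0094], [0.1534, 0.0114]]
52 251 269 [[0.14, -0.0093], [0.1401, 0.0103]]
64 251 269 [[0.127, -0.0093], [0.127, 0.0103]]
76 251 269 [[0.1141, -0.0093], [0.1141, 0.0103]]
88 251 269 [[0.1013, -0.0093], [0.1014, 0.0103]]
100 251 270 [[0.0887, -0.0093], [0.0887, 0.0114]]
112 250 270 [[0.0761, -0.0104], [0.0761, 0.0114]]
124 251 270 [[0.0635, -0.0093], [0.0635, 0.0115]]
137 [134 133 139 134 132  80  38  38  39  39  41  39  38  39  39  63 132 140
 137 135]
143 [133 133 115 121 132 133 214 225 226 225 222 218 218 221 222 200 127 138
 135 134]
149 [133 132 113 121 133 136 221 227 227 227 223 219 219 222 223 200 132 138
 135 132]
155 [133 130 111 127 222 223 224 227 227 226 222 219 217 221 223 197 130 137
 134 133]
161 [132 130 108 139 222 222 224 226 226 225 222 218 217 221 222 195 128 137
 133 132]
167 [132 130 119 171 224 222 222 225 223 224 221 215 215 220 221 190 127 135
 132 132]
173 [131 128 146 207 223 220 221 223 223 223 220 214 215 219 220 187 129 134
 131 130]
179 [131 127 140 205 221 219 219 222 222 222 219 213 213 218 218 185 126 133
 129 129]
185 [130 127 120 200 220 217 218 220 220 221 219 212 212 217 217 181 122 132
 129 129]
toe end [[ 0.05707519 -0.00090021]] spot [[-0.00381473 -0.00080178]]
```

```bash
python3 -m crank '[[1,[0,0.001,0.02],[0,0,0]],[1,[0,0,0.03],[0,0,0]],[1,[0,0,0.022],[0,0,0]],[1,[0,0,0],[0,0,0]],[1,[0,0,0.005],[0,0,0]],[1,[0,0,0.005],[0,0,0]],[1,[0,0,0],[0,0,0]]]'; python3 -m crank '[[1,[0,0,0.004],[0,0,0]],[1,[0,0,0.004],[0,0,0]],[1,[0,0,0],[0,0,0]]]'
```

```text
time: 12.0
tool_pos: [0.5393, -0.0475, 0.1511]
ee_rot: [3.141, 0.0, 1.665]
wrist_force: [-0.5, -0.5, -2.1]
width: 0.0139
finger_force: 30.0
time: 12.3
tool_pos: [0.5386, -0.0474, 0.1419]
ee_rot: [-3.141, -0.0, 1.665]
wrist_force: [0.5, -0.2, -2.3]
width: 0.0139
finger_force: 30.0
```

```bash
python3 -m crank '[[1,[0,0,0.004],[0,0,0]],[1,[0,0,0.004],[0,0,0]],[1,[0,0,0],[0,0,0]]]'; python3 -m crank '[[1,[0,0,0.003],[0,0,0]],[1,[0,0,0.002],[0,0,0]],[1,[0,0,0],[0,0,0]],[1,[0,0,0],[0,0,0]]]'
```

```text
time: 12.6
tool_pos: [0.5385, -0.0473, 0.1335]
ee_rot: [-3.14, -0.0, 1.665]
wrist_force: [0.5, -0.3, -2.9]
width: 0.0138
finger_force: 30.0
time: 13.0
tool_pos: [0.539, -0.0474, 0.1295]
ee_rot: [-3.142, 0.0, 1.665]
wrist_force: [-0.6, -0.2, -1.9]
width: 0.0136
finger_force: 30.0
```

```bash
python3 -m crank '[[1,[0,0,0.001],[0,0,0]],[1,[0,0,0],[0,0,0]]]'; python3 -m crank '[[1,[0,0.0005,0],[0,0,6]],[1,[0,0.0005,0],[0,0,8]],[1,[0,0.0005,0],[0,0,8]],[1,[0,0,0],[0,0,0]]]'
```

```text
time: 13.2
tool_pos: [0.5391, -0.0474, 0.129]
ee_rot: [3.141, 0.0, 1.665]
wrist_force: [-0.7, 0.5, 0.1]
width: 0.014
finger_force: 30.0
time: 13.6
tool_pos: [0.5407, -0.0478, 0.129]
ee_rot: [3.141, 0.0, 1.281]
wrist_force: [-0.9, -1.0, -0.3]
width: 0.0138
finger_force: 30.0
```

Collar down, turning freely. I'll complete the quarter turn (68° more to yaw 0.092).

```bash
python3 -m crank '[[1,[0,0.0005,0],[0,0,8]],[1,[0,0.0005,0],[0,0,8]],[1,[0,0.0005,0],[0,0,8]],[1,[0,0.0005,0],[0,0,8]],[1,[0,0,0],[0,0,0]]]'; python3 -m crank '[[1,[0,0.0005,0],[0,0,8]],[1,[0,0.0005,0],[0,0,8]],[1,[0,0.0005,0],[0,0,8]],[1,[0,0.0005,0],[0,0,8]],[1,[0,0.0002,0],[0,0,4]],[1,[0,0,0],[0,0,0]],[1,[0,0,0],[0,0,0]]]'
```

```text
time: 14.1
tool_pos: [0.5424, -0.0487, 0.1289]
ee_rot: [3.141, -0.0, 0.725]
wrist_force: [-0.4, -1.3, 1.2]
width: 0.0138
finger_force: 30.0
time: 14.8
tool_pos: [0.5429, -0.0498, 0.129]
ee_rot: [-3.141, 0.0, 0.098]
wrist_force: [-2.7, 1.3, 2.5]
width: 0.0137
finger_force: 30.0
```

```bash
python3 -m crank '[[0.4,[0,0,0],[0,0,0]],[0.4,[0,0,0],[0,0,0]],[0.4,[0,0,0],[0,0,0]],[0.4,[0,0,0],[0,0,0]],[0.4,[0,0,0],[0,0,0]],[0.4,[0,0,0],[0,0,0]]]'; python3 -m crank '[[0.4,[0,0,-0.02],[0,0,0]],[0.4,[0,0,-0.03],[0,0,0]],[0.4,[0,0,-0.04],[0,0,0]],[0.4,[-0.03,0,-0.03],[0,0,0]],[0.4,[-0.03,0,0],[0,0,0]],[0.4,[0,0,0],[0,0,0]],[0.4,[0,0,0],[0,0,0]]]'
python3 - <<'E'
from bench import robot, vision
from h import *
import pickle
w=vision.snapshot('wrist');o=robot.get_obs();pickle.dump((w,o),open('s6.pkl','wb'))
cv2.imwrite('pics/w6.png',w['color'][:,:,::-1])
X=np.array([np.cos(.092),np.sin(.092)]);Y=np.array([-X[1],X[0]]);O=np.array([.5675,.0189])
c=w['color'];g=cv2.cvtColor(c,cv2.COLOR_RGB2GRAY);hsv=cv2.cvtColor(c,cv2.COLOR_RGB2HSV)
m=cv2.inRange(hsv,(100,120,30),(125,255,255))
n,l,st,ce=cv2.connectedComponentsWithStats(m);i=1+st[1:,4].argmax();v,u=np.nonzero(l==i)
W=fworld(w,np.c_[u,v],.108)[:,:2]-O;print('lug front x',(W@X).min(), st[i])
E
```

```text
time: 15.4
tool_pos: [0.5432, -0.0503, 0.1284]
ee_rot: [3.141, -0.0, 0.094]
wrist_force: [0.8, 0.3, -0.2]
width: 0.0553
finger_force: 0.0
time: 16.1
tool_pos: [0.4835, -0.0559, 0.2486]
ee_rot: [3.141, -0.001, 0.094]
wrist_force: [-0.9, 0.5, 0.0]
width: 0.0562
finger_force: 0.0
lug front x 0.0102609269886858 [ 183    0  148   90 6711]
```

View pics/w6.png

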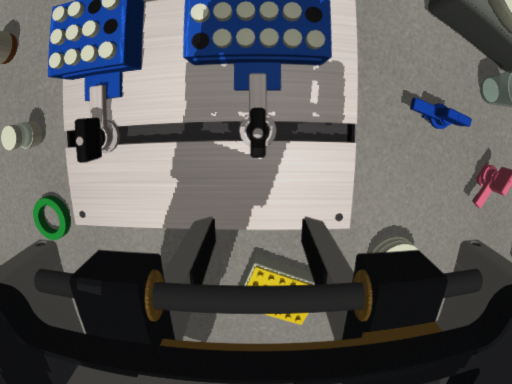

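The clamp (258,132) sits in the slot with its toe (258,85) square over the middle of the lug. The rack is against the fence, lug front at 10 mm as expected, and the bystanders are in place.

```bash
python3 -c "
from bench import robot
print(robot.close_job())"
```

```text
the job is handed in; nothing more can be done
None
```

The rack is against the rear fence, and the clamp is in the slot, turned a quarter turn clockwise with its toe over the lug. I handed the job in at about 16 s; no verdict came back.

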